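Wind in the belt take-up screw and lock it with its pin

TASK

Wind the crank of the blue belt take-up clockwise (as seen from the crank's end) until the cross hole in its brass collar lines up with the holes in the tilted fork, where the collar is centred between the fork's side plates. Then take the red-headed locking pin from the wooden stand, push it through fork and collar until its head sits fully home on the fork, and let go. Leave the blue and green pins and the two glass flasks where they are.

Things in the scene. Friction and masses are not known exactly. Their poses are not given: they have to be found in the camera images.
- takeup_unit: Fixed belt take-up on a dark base plate (150 x 250 x 10 mm). Origin on the bench under the middle of the blue fork. y runs along the horizontal screw from the crank (-y) to the grey bearing block (+y), z up, x away from the robot. The fork is a box 70 mm deep, 104 mm wide along y, leaning 30 degrees towards -x, open front and back; 12 mm cheek plates 40 mm above and below the screw's axis.
- screw_axis (a point): Point on the screw's axis in the middle of the fork, 130 mm above the unit's origin; the locking holes (16 mm diameter, one in each cheek) cross the axis here.
- lock_seat (a point): Mouth of the upper locking hole, on the upper cheek's top face, 46 mm from screw_axis; the red pin's shoulder sits here when home. The pin enters from above on the robot's side, moving along (0.5, 0, -0.866) of the unit's frame.
- lock_exit (a point): Point on the locking holes' line 100 mm beyond lock_seat, just below the lower cheek: the red pin's tip is here when home.
- crank (a joint): Angle of screw and crank, rad, counted over whole turns; starts at 6.8 to 10.5. 0: cross hole in line with the fork. Clockwise seen from the crank's end lowers it and moves screw, crank, collar and bearing block to +y, 10 mm a turn. Stops at -5 and 14. At q the arm points along (0.5 cos q + 0.866 sin q, 0, 0.5 sin q - 0.866 cos q) of the unit. Stays where left; takes about 3 N at the handle.
- collar (a point): Centre of the brass collar on the screw (40 x 36 x 40 mm, 17 mm cross hole); turns and moves with the screw, at screw_axis when lined up. Half a turn or a turn off, the holes do not meet. Lined up, the crank arm points away from where the pin enters, over the yellow index line on the fork's side plate, and the bearing block's white pointer stands at the yellow mark on the base.
- crank_grip (a point): Middle of the crank's black round handle, 22 mm diameter, 74 mm long, parallel to the unit's y, outside the crank arm; it revolves freely on its spindle. It circles the screw's axis at 50 mm radius, at y = -130 mm of the unit with the crank at 0 and 1.6 mm further to -y for each rad above.
- pin_stand: Fixed light-wood block, 190 mm along its x, 60 mm along its y, 70 mm high, origin under its centre. Three blind holes (16 mm diameter, 60 mm deep) 60 mm apart along x hold the three pins upright, in any order.
- red_pin: Locking pin with a red head, upright in the stand, about 160 g. Origin at its tip (lower end), z along the pin to the head. Steel shank 14 mm diameter, 100 mm long, lowest 9 mm tapered to 6 mm; square head 28 x 28 mm, 50 mm long, faces parallel to the stand's sides. Tip 10 mm above the bench, head's underside at 110 mm, its top at 160 mm.
- red_shoulder (a point): Centre of the underside of the red pin's head, 100 mm above its tip.
- blue_pin: Similar pin with a blue head and an 80 mm shank; not to be used. Origin at its tip.
- green_pin: Similar pin with a green head and an 80 mm shank; not to be used. Origin at its tip.
- flask_a: Pale glass flask, 40 mm diameter, 75 mm high, standing loose near the take-up. Origin under its centre. Leave it.
- flask_b: Pale glass flask, 44 mm diameter, 85 mm high, standing loose beyond the take-up's crank. Origin under its centre. Leave it.

How it is judged:
On the way, in this order (a step that is already met when the one before it is completed fails the run):
1. the crank is wound in until the collar's cross hole lines up with the fork (value of joint crank between -0.15 and 0.15 rad), for 0.2 s.
2. the red pin is fully home through fork and collar (distance between red_shoulder and lock_seat below 0.006 m and distance between red_pin and lock_exit below 0.006 m), for 0.2 s.
At the end, for the whole second after the job is handed in: The crank is within 0.15 rad of its lined-up angle (0), and the red pin rests fully home in the locking holes: its shoulder within 6 mm of lock_seat and its tip within 6 mm of lock_exit, still and released (all of step 1 and all of step 2 and linear speed of red_pin below 0.02 m/s); the robot touches nothing.
It fails at once if the blue or green pin is moved more than 40 mm (distance of any of blue_pin, green_pin from where it was at the start of the episode above 0.04 m).
It fails at once if a glass flask is moved more than 40 mm (distance of any of flask_a, flask_b from where it was at the start of the episode above 0.04 m).
It also fails if it takes over 72 s, if anything falls off the work surface, if the arm or the gripper's body presses on something with over 40 N, if the wrist force passes 120 N, or if a joint passes its speed limit or range.

ROBOT

A 6-joint arm with a two-finger parallel gripper is mounted at the origin on the work surface. World frame = base frame: x ahead of the robot, y to its left, z up, the work surface at z = 0. Lengths are in m, angles in rad, forces in N, time in s.
With the tool pointing down it reaches from about 0.425 to 0.95 m from the base axis. Payload 3.5 kg.
Tool frame: the origin (TCP) lies midway between the tips of the shut fingers; the grasp point (between the pads) lies 19 mm behind it; z points along the fingers, y is the line along which they close (so a half turn about z gives the same grasp; the last joint's range is limited). The gripper opens to 85 mm and grips with 20 to 120 N. Pads are 22 mm wide; open, the fingers measure 114 mm over their backs; the gripper's body (76 mm by 85 mm) begins 54 mm behind the grasp point. The pads swing forward as they close: fully open they stand 13 mm farther back than shut.
Start: joints at [-1.391, 0.286, 1.577, -0, 1.279, -0.15], TCP at [0.219, -0.639, 0.231] pointing down, gripper open.
Joint ranges: [-2.77, 2.77], [-0.9, 2.22], [0.21, 2.48], [-1.53, 4.67], [0.24, 2.81], [-2.84, 2.84]. Speed limits (rad/s): [2.79, 2.79, 3.14, 3.14, 3.14, 3.14].

INTERFACE

Orientations are given as a unit quaternion [x, y, z, w].
In Python, from plant import ctrl gives the robot as it stands.
- The arm moves only by the tool arm_command, never from a script. Its argument "steps" is one flat list of numbers, 5 for each row, row after row: the opening in per cent of the stroke, from 0 (shut) to 100 (fully open), then the shift along the tool's x, y, z each as a share of 25 mm, from -1 to 1, then the turn about the tool's z as a share of 0.1 rad, from -1 to 1. In form: [grip, tx, ty, tz, spin, grip, tx, ty, tz, spin, ...]. A call has 1 to 8 rows; each row shifts and turns the commanded pose from where the row before left it, along the tool's axes as they then stand; what a row does not reach is not made up. A row lasts 1/12 s, in which the tool goes at most 41.7 mm and 7.16 degrees, less where a joint would pass 70% of its speed; a pose out of reach is approached as far as the arm can. A call with a number of a shift or a turn outside -1 to 1 is refused whole. A call with a gripper value outside its range is refused whole. The fingers move at their own pace and stop on an object; "squeeze" is the grip in N (left out, the last holds). Time passes only in rows, so rows that do not move let the fingers close. It gives the time, the measured TCP pose, the force, the opening and the grip force at its end, in the units of the state.
- ctrl.get_state(): the state, without advancing time (a new reading comes with each control period).
- ctrl.read_camera(name): name is "side" or "top" or "wrist"; returns the picture (480x640x3 uint8, red, green, blue); there is no depth.
- ctrl.camera_model(name): a dict with "intrinsics" (3x3 intrinsics, pixels), "rvec" (rotation vector, rad) and "tvec" (3), from world to camera coordinates, as OpenCV has them. Camera axes: x right, y down, z forward; pixel columns grow to the right and rows downward; lengths in m; the calibration is good to about 2 mm. The wrist camera is an equidistant fisheye: a pixel r from the principal point sees the ray r / f radians off the axis. A picture is of the moment at which its call begins: read the wrist's pose just before it. camera_model takes no time and is no camera call; for the wrist camera it gives the pose at the moment of the call.
- ctrl.sign_off(): hands the job in; it is judged then, once.
The state is a dict: "time": time; "qpos": joint angles; "dq": joint speeds; "joint_efforts": joint torques, N m; "eef_pos": TCP position; "tcp_rot": TCP orientation; "contact_force": force on the tool from outside, world axes, zero at the start; "wrist_torque": the same for the moment, N m; "opening": opening from 0.0 (shut) to 1.0 (fully open); "finger_force": force on a finger pad.
Only numpy, scipy, OpenCV 4.12 (cv2) and the standard library are available. Lean on these libraries where they do the work, as an engineer would, in place of code of your own. Each camera call takes 0.05 s, during which the arm holds its last target. There are 200 camera calls.

## Working session

There is one attempt and no reset: what is moved stays moved. The work goes in short steps, Python scripts to look and compute and a tool call to move; the robot and the scene stay as the last step left them, time stands still between calls to the robot, and variables do not carry over. Pictures are saved under pics/ and viewed, at most 10 in all, crops included, and the job is handed in when it is done.

Besides the shell and the picture viewer there is one more tool, called as name(argument=value, ...) on one line, values as JSON. arm_command: Moves the arm, as the interface text tells. Its arguments: {"type":"object","properties":{"steps":{"type":"array","items":{"type":"number"}},"squeeze":{"type":"number"}},"required":["steps"]}

```bash
mkdir -p pics; ls; python3 - <<'E'
from plant import ctrl
import cv2
s=ctrl.get_state();print(s['time'],s['eef_pos'],s['tcp_rot'],s['opening'])
for n in ['side','top','wrist']:
    m=ctrl.camera_model(n);print(n,m)
    cv2.imwrite(f'pics/{n}0.png',ctrl.read_camera(n)[:,:,::-1])
E
```

```text
pics
0.0 [ 0.21848285 -0.63796831  0.2299376 ] [ 9.86434856e-01  1.64148931e-01 -1.43853922e-05 -1.18447178e-03] 0.9990359171174154
side {'intrinsics': array([[524.83147798,   0.        , 313.92491921],
       [  0.        , 524.83147798, 238.31838753],
       [  0.        ,   0.        ,   1.        ]]), 'rvec': array([ 2.23627887, -0.18775515,  0.09712167]), 'tvec': array([-0.5664668 ,  0.09031702,  0.89457453])}
top {'intrinsics': array([[492.54954698,   0.        , 311.54693609],
       [  0.        , 492.54954698, 234.69342153],
       [  0.        ,   0.        ,   1.        ]]), 'rvec': array([ 2.0649466 , -2.1583391 ,  0.24088169]), 'tvec': array([-0.05878321,  0.5554836 ,  0.8857407 ])}
wrist {'intrinsics': array([[371.64829954,   0.        , 314.1274429 ],
       [  0.        , 371.64829954, 239.57497369],
       [  0.        ,   0.        ,   1.        ]]), 'rvec': array([-2.37442783,  1.69525356,  0.22845893]), 'tvec': array([-0.67479361, -0.03367081,  0.37863493])}
```

View pics/side0.png

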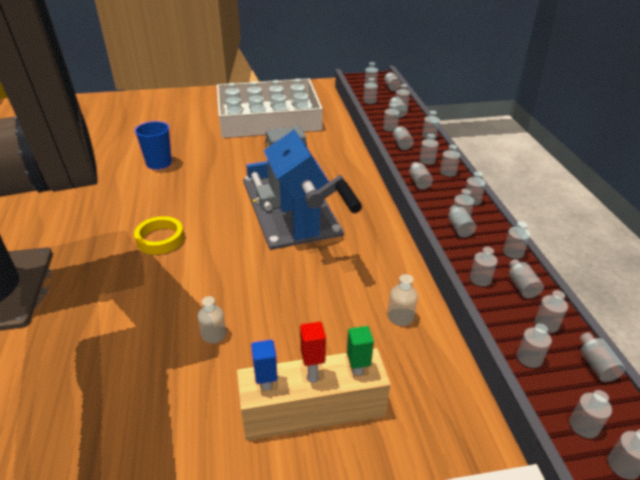

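View pics/top0.png

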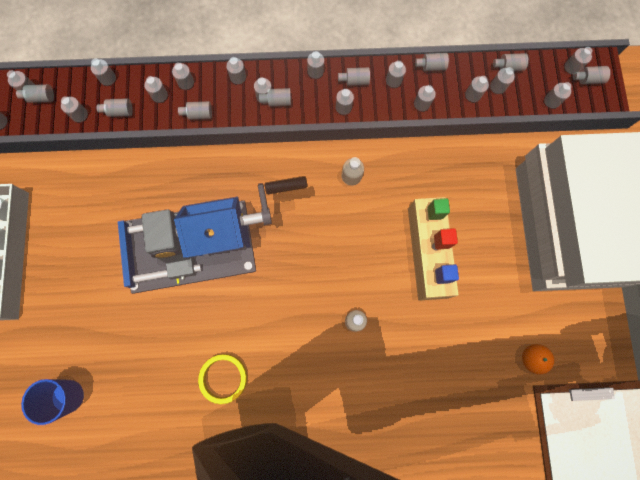

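The side and top views show the take-up with its fork around top (210,230) and the crank handle at (286,185). The stand is near (437,248), with the red pin in the middle at (446,238). The flasks are at (353,170) and (356,320). Next I'll enlarge the unit.

```bash
python3 - <<'E'
import cv2
a=cv2.imread('pics/top0.png')[160:300,115:315];cv2.imwrite('pics/c1.png',cv2.resize(a,None,fx=4,fy=4,interpolation=cv2.INTER_CUBIC))
a=cv2.imread('pics/side0.png')[115:255,235:375];cv2.imwrite('pics/c2.png',cv2.resize(a,None,fx=4,fy=4,interpolation=cv2.INTER_CUBIC))
E
```

```text
(no output)
```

View pics/c1.png

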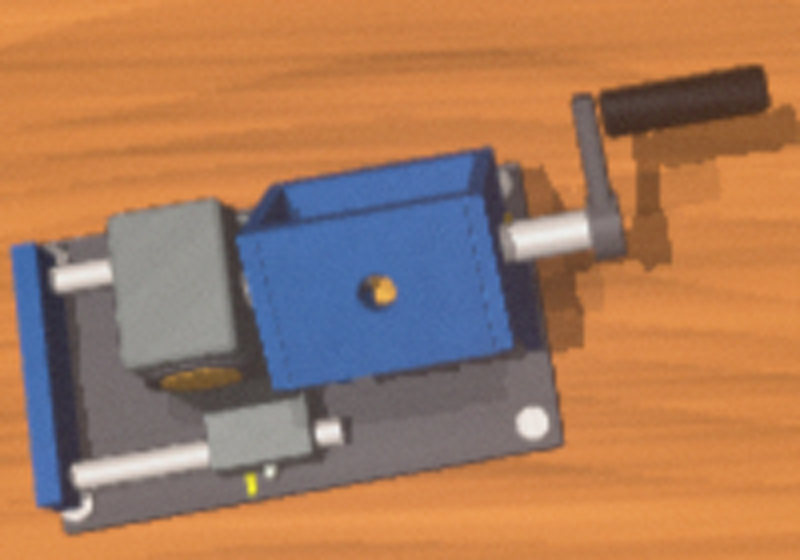

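View pics/c2.png

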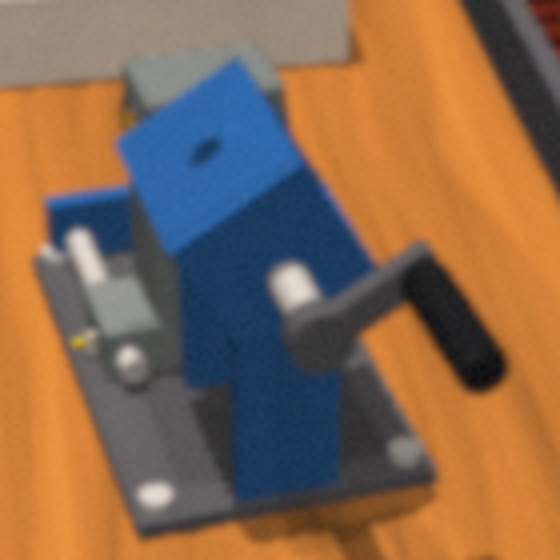

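The crops show the fork's top face and locking hole clearly in both views, with the crank pointing up and away from the robot (+x). I'll fit the unit and pin poses from these.

```bash
cat > h.py <<'E'
import numpy as np, cv2
from plant import ctrl
from scipy.optimize import least_squares
M={n:ctrl.camera_model(n) for n in ('side','top')}
def proj(n,P):
    m=M[n];return cv2.projectPoints(np.atleast_2d(P).astype(float),m['rvec'],m['tvec'],m['intrinsics'],None)[0][:,0]
def tri(pt,ps):
    f=lambda X:np.r_[(proj('top',X)-pt)[0],(proj('side',X)-ps)[0]]
    r=least_squares(f,[.6,0,.1]);return r.x,np.abs(r.fun).max()
def Rz(a):return np.array([[np.cos(a),-np.sin(a),0],[np.sin(a),np.cos(a),0],[0,0,1]])
d=np.array([.866,0,.5]);n_=np.array([-.5,0,.866]);Y=np.array([0,1,0.]);AX=np.array([0,0,.13])
def arm(q):return np.array([.5*np.cos(q)+.866*np.sin(q),0,.5*np.sin(q)-.866*np.cos(q)])
def handle(q,o=0):return AX+.05*arm(q)+Y*(-.130-.00159*q+o)
def W(u,P):return Rz(u[2])@P+np.array([u[0],u[1],0])
E
python3 - <<'E'
from h import *
S=AX+.046*n_
top=np.array([(240,238),(478,193),(513,348),(273,388),(378,292),(607,112),(768,88)])/4+[115,160]
side=np.array([(237,60),(302,160),(178,250),(120,148),(205,150),(420,268),(487,372)])/4+[235,115]
def pts(p):
    q=p[3];L=[S+.035*d+.052*Y,S+.035*d-.052*Y,S-.035*d-.052*Y,S-.035*d+.052*Y,S,handle(q,.037),handle(q,-.037)]
    return np.array([W(p,x) for x in L])
f=lambda p:np.r_[proj('top',pts(p))-top,proj('side',pts(p))-side].ravel()
for q0 in (7,8,9,10):
    r=least_squares(f,[.6,.25,.17,q0],loss='soft_l1');print(r.x,r.cost)
print(f(r.x).reshape(-1,2).round(1).tolist())
for n in('top','side'):
    im=cv2.imread(f'pics/{n}0.png').astype(int);B,G,R=im[...,0],im[...,1],im[...,2]
    for c,m in dict(red=(R>120)&(G<60)&(B<60),blue=(B>110)&(R<70)&(G<110),green=(G>90)&(R<60)&(B<80)).items():
        k,l,st,ce=cv2.connectedComponentsWithStats(m.astype(np.uint8));
        print(n,c,[(ce[i].round(1).tolist(),st[i].tolist()) for i in range(1,k) if 80<st[i,4]<900])
for a,b in(((353,163),(405,281)),((355,320),(208,302))):print(tri(a,b))
E
```

```text
[0.56207723 0.09387545 0.13312798 7.90697536] 9.617125155717835
[0.56207723 0.09387545 0.13312798 7.90697536] 9.61712515571802
[0.56207723 0.09387545 0.13312798 7.90697531] 9.617125155718652
[0.56207723 0.09387545 0.13312798 7.90697534] 9.617125155718037
[[-0.9, -1.2], [1.4, -0.5], [0.7, -0.3], [0.5, 0.2], [0.1, -0.3], [-1.0, 0.5], [0.3, -0.6], [0.1, -2.0], [0.5, -0.1], [-2.4, 0.6], [-1.7, -2.5], [-0.2, -0.4], [0.2, 1.0], [-0.6, -0.5]]
top red [([445.2, 242.5], [436, 231, 21, 18, 97])]
top blue [([202.9, 212.7], [176, 205, 57, 15, 118]), ([51.1, 398.7], [23, 380, 42, 44, 394])]
top green []
side red []
side blue [([154.5, 129.8], [136, 122, 32, 16, 275]), ([263.2, 351.3], [252, 341, 23, 22, 407])]
side green [([361.1, 342.7], [349, 327, 24, 41, 566])]
(array([ 0.68800254, -0.17029259,  0.07582509]), np.float64(0.3183910569927093))
(array([ 0.38689744, -0.15593112,  0.06572755]), np.float64(0.08970476820303475))
```

```bash
cat >> h.py <<'E'
U=np.array([.5621,.0939,.1331])
def st():
    s=ctrl.get_state();x,y,z,w=s['tcp_rot'];R=cv2.Rodrigues(np.zeros(3))[0]
    from scipy.spatial.transform import Rotation as Ro
    R=Ro.from_quat(s['tcp_rot']).as_matrix();return s,np.array(s['eef_pos']),R
def rel(P,yaw):
    "remaining shift in tool axes /25mm (total rows) and spin/0.1"
    s,p,R=st();cy=np.arctan2(R[1,0],R[0,0]);dy=(yaw-cy+np.pi)%(2*np.pi)-np.pi
    print('pos',p.round(4),'yaw',cy.round(4),'shift',(R.T@(P-p)/.025).round(2),'spin',(-dy/.1).round(2))
E
python3 - <<'E'
from h import *
q=7.907
H=W(U,handle(q,-.012));print(H)
rel(H+[0,0,.07],U[2]+np.pi/2)
print(tri((446,237),(313,328)),tri((448,272),(263,347)),tri((440,207),(360,332)))
E
```

```text
[ 0.62415646 -0.05374264  0.15725949]
pos [ 0.2185 -0.6381  0.2302] yaw 0.3298 shift [ 22.92 -16.86   0.16] spin -13.74
(array([ 0.5185514 , -0.31294445,  0.15669382]), np.float64(0.817986767166019)) (array([ 0.45841832, -0.31563965,  0.13751545]), np.float64(0.29756879632412847)) (array([ 0.57714663, -0.31321076,  0.13890735]), np.float64(0.7878043560702395))
```

arm_command(steps=[60,1,-0.73,0,0,60,1,-0.73,0,0,60,1,-0.73,0,0,60,1,-0.73,0,0,60,1,-0.73,0,0,60,1,-0.73,0,0,60,1,-0.73,0,0,60,1,-0.73,0,0])

```text
time: 0.82
eef_pos: [0.3611, -0.4342, 0.231]
tcp_rot: [0.986, 0.164, -0.0, -0.0]
contact_force: [-0.3, -0.4, 1.0]
opening: 0.597
finger_force: 0.0
```

arm_command(steps=[60,1,-0.73,0,0,60,1,-0.73,0,0,60,1,-0.73,0,0,60,1,-0.73,0,0,60,1,-0.73,0,0,60,1,-0.73,0,0,60,1,-0.73,0,0,60,1,-0.73,0,0])

```text
time: 1.48
eef_pos: [0.503, -0.2312, 0.2311]
tcp_rot: [0.986, 0.164, -0.0, -0.0]
contact_force: [0.2, 0.0, 0.4]
opening: 0.6
finger_force: 0.0
```

arm_command(steps=[60,0,0,0,-1,60,0,0,0,-1,60,0,0,0,-1,60,0,0,0,-1,60,0,0,0,-1,60,0,0,0,-1,60,0,0,0,-1,60,0,0,0,-1])

```text
time: 2.15
eef_pos: [0.5023, -0.2326, 0.2309]
tcp_rot: [0.843, 0.537, -0.0, -0.0]
contact_force: [-0.2, 0.6, 0.0]
opening: 0.6
finger_force: 0.0
```

arm_command(steps=[60,0,0,0,-1,60,0,0,0,-1,60,0,0,0,-1,60,0,0,0,-1,60,0,0,0,-1,60,0,0,0,-0.9])

```text
time: 2.65
eef_pos: [0.5023, -0.2326, 0.2309]
tcp_rot: [0.651, 0.759, -0.0, -0.0]
contact_force: [-0.7, 0.2, 0.2]
opening: 0.598
finger_force: 0.0
```

```bash
python3 - <<'E'
from h import *
rel(W(U,handle(7.907,-.012))+[0,0,.07],U[2]+np.pi/2)
E
```

```text
pos [ 0.5023 -0.2326  0.2309] yaw 1.7246 shift [6.32 5.91 0.15] spin 0.21
```

arm_command(steps=[60,0.9,0.84,0,0,60,0.9,0.84,0,0,60,0.9,0.84,0,0,60,0.9,0.84,0,0,60,0.9,0.84,0,0,60,0.9,0.84,0,0,60,0.9,0.84,0,0.2,60,0,0,0,0])

```text
time: 3.32
eef_pos: [0.6262, -0.051, 0.2308]
tcp_rot: [0.659, 0.752, 0.001, -0.0]
contact_force: [-1.1, -1.3, -0.1]
opening: 0.598
finger_force: 0.0
```

```bash
python3 - <<'E'
from h import *
rel(W(U,handle(7.907,-.012))+[0,0,-.02],U[2]+np.pi/2)
cv2.imwrite('pics/w1.png',ctrl.read_camera('wrist')[:,:,::-1])
E
```

```text
pos [ 0.6262 -0.051   0.2308] yaw 1.7036 shift [-0.11 -0.1   3.74] spin -0.0
```

View pics/w1.png

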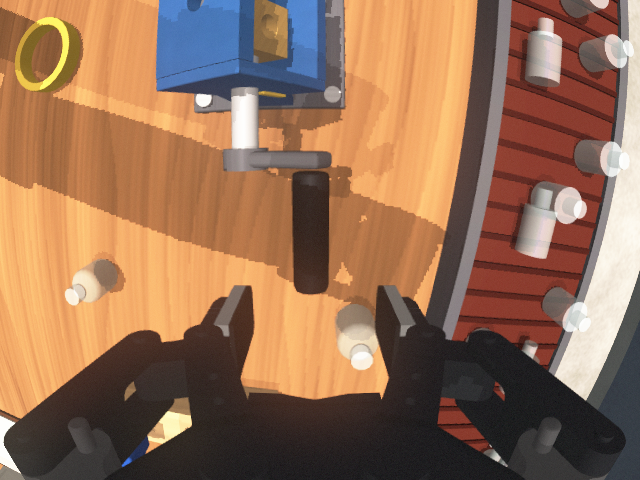

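The wrist view shows the handle at (311,230), centred between the fingers at x of about 315. Flask b at (357,335) is lower and farther out. I'll descend and grip.

arm_command(steps=[60,0,-0.05,0.94,0,60,-0.1,-0.05,0.94,0,60,0,0,0.93,0,60,0,0,0.93,0,60,0,0,0,0])

```text
time: 3.78
eef_pos: [0.618, -0.0583, 0.1316]
tcp_rot: [0.66, 0.751, -0.003, -0.005]
contact_force: [-1.4, 0.7, -0.9]
opening: 0.6
finger_force: 0.0
```

arm_command(steps=[10,0,0,0,0,10,0,0,0,0,10,0,0,0,0,10,0,0,0,0,10,0,0,0,0,10,0,0,0,0], squeeze=30)

```text
time: 4.28
eef_pos: [0.6242, -0.0588, 0.1403]
tcp_rot: [0.66, 0.751, 0.001, 0.003]
contact_force: [4.2, -2.5, 2.8]
opening: 0.245
finger_force: 30.2
```

```bash
python3 - <<'E'
from h import *
s,p,R=st();print(s['opening'],s['finger_force'],s['contact_force'],p)
# unit frame position of grasp (20 mm above tcp)
g=Rz(U[2]).T@(p+[0,0,.02]-[U[0],U[1],0]);print('unit',g.round(4))
c=g-AX;print('r',np.hypot(c[0],c[2]))
q=7.907
qs=np.r_[np.arange(q,0,-.3)[:-1],0];qs=np.linspace(q,0,28)
prev=handle(qs[0])
for i,a in enumerate(qs[1:]):
    h=handle(a);D=Rz(U[2])@(h-prev);print(a.round(2),(R.T@D/.025).round(2));prev=h
E
```

```text
0.2447997297843821 30.19780844449997 [ 4.15693353 -2.50050096  2.82455174] [ 0.6242045  -0.05880615  0.14028154]
unit [ 0.0413 -0.1596  0.1603]
r 0.051203842359747335
7.61 [0.02 0.24 0.53]
7.32 [0.02 0.08 0.58]
7.03 [ 0.02 -0.09  0.58]
6.74 [ 0.02 -0.26  0.52]
6.44 [ 0.02 -0.4   0.43]
6.15 [ 0.02 -0.5   0.3 ]
5.86 [ 0.02 -0.57  0.14]
5.56 [ 0.02 -0.58 -0.03]
5.27 [ 0.02 -0.55 -0.2 ]
4.98 [ 0.02 -0.47 -0.35]
4.69 [ 0.02 -0.35 -0.47]
4.39 [ 0.02 -0.2  -0.55]
4.1 [ 0.02 -0.03 -0.58]
3.81 [ 0.02  0.14 -0.57]
3.51 [ 0.02  0.3  -0.5 ]
3.22 [ 0.02  0.43 -0.4 ]
2.93 [ 0.02  0.52 -0.25]
2.64 [ 0.02  0.58 -0.09]
2.34 [0.02 0.58 0.08]
2.05 [0.02 0.53 0.24]
1.76 [0.02 0.44 0.38]
1.46 [0.02 0.31 0.49]
1.17 [0.02 0.15 0.56]
0.88 [ 0.02 -0.02  0.58]
0.59 [ 0.02 -0.18  0.55]
0.29 [ 0.02 -0.34  0.48]
0.0 [ 0.02 -0.46  0.36]
```

arm_command(steps=[10,0.02,0.24,0.53,0,10,0.02,0.08,0.58,0,10,0.02,-0.09,0.58,0,10,0.02,-0.26,0.52,0,10,0.02,-0.4,0.43,0,10,0.02,-0.5,0.3,0,10,0.02,-0.57,0.14,0,10,0,0,0,0])

```text
time: 4.95
eef_pos: [0.5848, -0.0608, 0.0633]
tcp_rot: [0.66, 0.751, -0.0, 0.002]
contact_force: [-2.0, -4.0, 8.3]
opening: 0.245
finger_force: 31.0
```

```bash
cat >> h.py <<'E'
def crankq(off=.0215,near=None):
    s,p,R=st();g=Rz(U[2]).T@(p+[0,0,off]-[U[0],U[1],0]);c=g-AX
    a=np.arctan2(c@d,-(c@n_)) # arm=cos q*(-n)+sin q*d
    print('q',np.round(a+2*np.pi*np.round((near-a)/2/np.pi),3),'r',np.hypot(c[0],c[2]).round(4),'y',g[1].round(4),'F',np.round(s['contact_force'],1),s['opening'],s['time'])
E
python3 - <<'E'
from h import *
crankq(near=5.86)
E
```

```text
q 5.803 r 0.0452 y -0.1563 F [-2.  -4.   8.3] 0.2450187803387007 4.95
```

arm_command(steps=[10,0.02,-0.58,-0.03,0,10,0.02,-0.55,-0.2,0,10,0.02,-0.47,-0.35,0,10,0.02,-0.35,-0.47,0,10,0.02,-0.2,-0.55,0,10,0.02,-0.03,-0.58,0,10,0.02,0.14,-0.57,0,10,0.02,0.3,-0.5,0])

```text
time: 5.62
eef_pos: [0.5404, -0.0632, 0.1417]
tcp_rot: [0.66, 0.751, -0.002, 0.001]
contact_force: [3.1, -9.2, -5.5]
opening: 0.245
finger_force: 30.0
```

```bash
python3 - <<'E'
from h import *
crankq(.017,near=3.5)
E
```

```text
q 3.594 r 0.0512 y -0.1528 F [ 3.1 -9.2 -5.5] 0.24513675158082263 5.6167
```

arm_command(steps=[10,0.02,0.43,-0.4,0,10,0.02,0.52,-0.25,0,10,0.02,0.58,-0.09,0,10,0.02,0.58,0.08,0,10,0.02,0.53,0.24,0,10,0.02,0.44,0.38,0,10,0.02,0.31,0.49,0,10,0,0,0,0])

```text
time: 6.28
eef_pos: [0.6278, -0.0478, 0.1298]
tcp_rot: [0.66, 0.751, 0.001, 0.004]
contact_force: [8.6, -4.3, -0.8]
opening: 0.243
finger_force: 30.5
```

```bash
python3 - <<'E'
from h import *
crankq(.017,near=1.46)
E
```

```text
q 1.395 r 0.0492 y -0.1492 F [ 8.6 -4.3 -0.8] 0.2430668990009869 6.2833
```

arm_command(steps=[10,0.02,0.15,0.56,0,10,0.02,-0.02,0.58,0,10,0.02,-0.18,0.55,0,10,0.02,-0.34,0.48,0,10,0.02,-0.46,0.36,0,10,0,0,0,0,10,0,0,0,0,10,0,0,0,0])

```text
time: 6.95
eef_pos: [0.6008, -0.049, 0.0674]
tcp_rot: [0.659, 0.752, -0.004, -0.002]
contact_force: [-6.6, -8.3, 10.0]
opening: 0.245
finger_force: 31.6
```

```bash
python3 - <<'E'
from h import *
crankq(.017,near=0)
a=ctrl.read_camera('top')[160:300,115:315,::-1];b=ctrl.read_camera('side')[115:255,235:375,::-1]
f=lambda x:cv2.resize(x,None,fx=800/340,fy=800/340,interpolation=cv2.INTER_CUBIC)
cv2.imwrite('pics/c3.png',f(np.hstack([a,b])))
E
```

```text
q -0.121 r 0.0495 y -0.1467 F [-6.6 -8.3 10. ] 0.24499068831459692 6.95
```

View pics/c3.png

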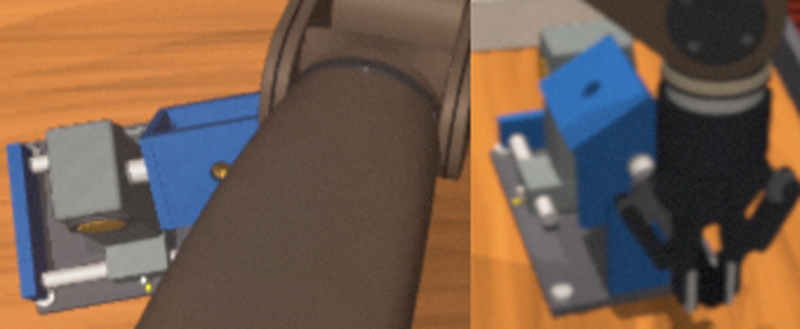

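The view shows the pointer at the yellow mark, about (148,285), and the collar's hole visible under the fork hole at (220,172). My estimate is q of about -0.12, so I'll back off slightly.

arm_command(steps=[10,0,0.16,-0.11,0,10,0,0,0,0,10,0,0,0,0])

```text
time: 7.3
eef_pos: [0.6053, -0.0485, 0.0698]
tcp_rot: [0.659, 0.752, -0.003, -0.001]
contact_force: [-5.3, -9.1, 6.8]
opening: 0.244
finger_force: 31.3
```

```bash
python3 - <<'E'
from h import *
crankq(.017,near=0)
E
```

```text
q -0.018 r 0.0493 y -0.1469 F [-5.3 -9.1  6.8] 0.24440291752045928 7.3
```

arm_command(steps=[55,0,0,0,0,55,0,0,0,0,55,0,0,0,0,55,-0.2,0,-1,0,55,-0.2,0,-1,0,55,-0.2,0,-1,0,55,-0.5,0,-1,0,55,-1,0,-1,0])

```text
time: 7.97
eef_pos: [0.6131, -0.096, 0.1951]
tcp_rot: [0.659, 0.752, 0.0, -0.002]
contact_force: [0.0, -0.3, -0.3]
opening: 0.549
finger_force: 0.0
```

arm_command(steps=[60,-1,-0.4,-1,0,60,-1,-0.4,-1,0,60,-1,-0.4,0,0,60,-1,-0.4,0,0,60,-1,-0.4,0,0,60,-1,-0.4,0,0,60,-1,-0.4,0,0,60,-1,0,0,0])

```text
time: 8.63
eef_pos: [0.5688, -0.3061, 0.2441]
tcp_rot: [0.66, 0.751, 0.0, -0.002]
contact_force: [1.6, 0.0, -0.0]
opening: 0.601
finger_force: 0.0
```

arm_command(steps=[60,0,0,0,1,60,0,0,0,1,60,0,0,0,1,60,0,0,0,1,60,0,0,0,1,60,0,0,0,1,60,0,0,0,1,60,0,0,0,1])

```text
time: 9.3
eef_pos: [0.5701, -0.3047, 0.2439]
tcp_rot: [0.901, 0.433, -0.0, -0.001]
contact_force: [-1.0, -0.4, -0.3]
opening: 0.597
finger_force: 0.0
```

arm_command(steps=[60,0,0,0,1,60,0,0,0,1,60,0,0,0,1,60,0,0,0,1,60,0,0,0,1,60,0,0,0,1,60,0,0,0,1,60,0,0,0,1])

```text
time: 9.97
eef_pos: [0.5701, -0.3047, 0.2439]
tcp_rot: [0.999, 0.048, -0.001, -0.001]
contact_force: [1.3, -0.8, -0.0]
opening: 0.605
finger_force: 0.0
```

```bash
python3 - <<'E'
from h import *
rel(np.array([.5186,-.313,.21]),.02)
S=AX+.046*n_
a=ctrl.read_camera('top')[:,:,::-1];cv2.imwrite('pics/top1.png',a)
b=ctrl.read_camera('side')[:,:,::-1];cv2.imwrite('pics/side1.png',b)
w=ctrl.read_camera('wrist')[:,:,::-1];cv2.imwrite('pics/wr1.png',w)
f=lambda x,k:cv2.resize(x,None,fx=k,fy=k,interpolation=cv2.INTER_CUBIC)
out=np.zeros((600,800,3),np.uint8)
out[:280,:400]=f(a[160:300,115:315],2);out[:280,400:680]=f(b[115:255,235:375],2)
out[290:590,:400]=f(w,.625);x=f(b[310:430,230:390],2.3)
out[290:290+x.shape[0],410:410+x.shape[1]]=x
cv2.imwrite('pics/m1.png',out)
E
```

```text
pos [ 0.5701 -0.3047  0.2439] yaw 0.0954 shift [-2.08  0.14  1.36] spin 0.75
```

View pics/m1.png

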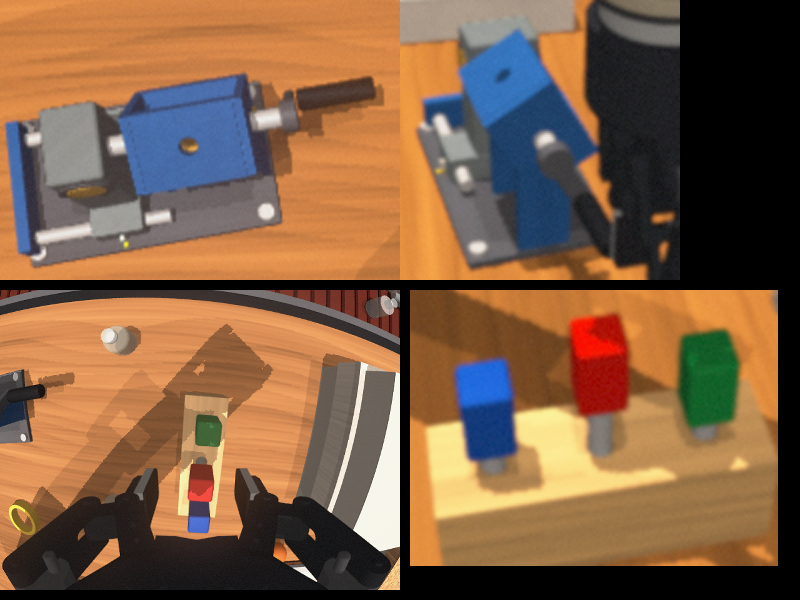

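The view shows the crank arm over the index side and the pointer at the mark. The pins stand blue, red, green, with red under the gripper. I'll check q and the stand yaw numerically.

```bash
python3 - <<'E'
from h import *
def back(uv,z):
    return least_squares(lambda X:(proj('top',[X[0],X[1],z])-uv)[0],[.5,-.2]).x
print('red',back((446,237.5),.16),'blue',back((448.5,272.5),.14),'green',back((440.5,208),.14))
a,b=back((416,200),.07),back((427,298),.07);print(a,b,np.arctan2(*(a-b)[::-1]))
# right edge (bottom of image): (441,198)->(457,294)
a,b=back((440,198),.07),back((457,294),.07);print(a,b,np.arctan2(*(a-b)[::-1]))
# crank from top: handle ends
t=np.array([(300,96),(375,86)])/2+[115,160];s=np.array([[549,151]])/2
f=lambda p:(proj('top',[W(U,handle(p[0],.037)),W(U,handle(p[0],-.037))])-t).ravel()
r=least_squares(f,[0]);print('q',r.x,r.fun)
E
```

```text
red [ 0.51556718 -0.31184992] blue [ 0.45771313 -0.31567276] green [ 0.57352271 -0.3135145 ]
[ 0.61009641 -0.28802959] [ 0.42104611 -0.29134365] 0.017528247069328425
[ 0.6121086  -0.33488681] [ 0.42594198 -0.34774789] 0.06897412172931426
q [0.02099425] [-1.32801454  0.92502041 -0.18122302 -0.69479537]
```

arm_command(steps=[60,-0.73,0.04,0,0,60,-0.73,0.04,0,0,60,-0.73,0.04,0,0.65,60,0,0,0,0,60,0,0,0.9,0,60,0,0,0.9,0,60,0,0,0.9,0,60,0,0,0,0])

```text
time: 10.78
eef_pos: [0.514, -0.3118, 0.1719]
tcp_rot: [1.0, 0.019, -0.004, -0.004]
contact_force: [-1.2, -0.1, -0.8]
opening: 0.599
finger_force: 0.0
```

```bash
python3 - <<'E'
from h import *
rel(np.array([.516,-.313,.125]),.03)
cv2.imwrite('pics/w2.png',ctrl.read_camera('wrist')[:,:,::-1])
E
```

```text
pos [ 0.514  -0.3118  0.1719] yaw 0.0375 shift [0.09 0.07 1.88] spin 0.07
```

View pics/w2.png

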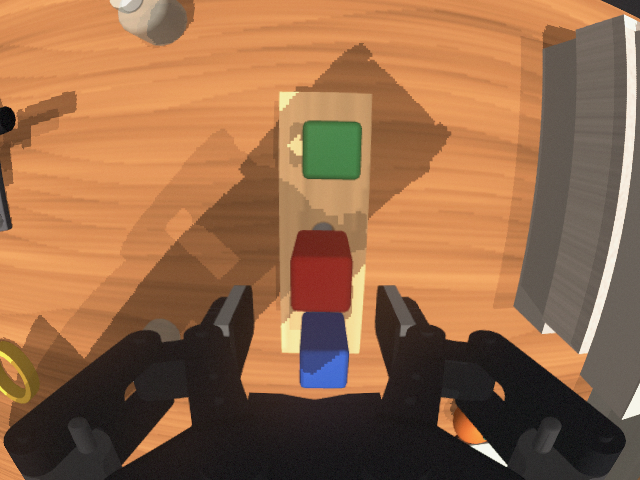

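```bash
python3 - <<'E'
from h import *
m=ctrl.camera_model('wrist');K=m['intrinsics'];R=cv2.Rodrigues(m['rvec'])[0]
def pw(P):
    c=R@np.array(P)+np.ravel(m['tvec']);r=np.hypot(c[0],c[1]);th=np.arctan2(r,c[2]);return (K[0,0]*th*c[:2]/r+[K[0,2],K[1,2]]).round(0)
for z in(.16,.11):
  for sx,sy in((1,1),(1,-1),(-1,1),(-1,-1)):print(z,sx,sy,pw([.516+sx*.014,-.313+sy*.014,z]))
print('cam',-R.T@np.ravel(m['tvec']))
E
```

```text
0.16 1 1 [284. 259.]
0.16 1 -1 [347. 261.]
0.16 -1 1 [284. 315.]
0.16 -1 -1 [343. 317.]
0.11 1 1 [291. 232.]
0.11 1 -1 [340. 233.]
0.11 -1 1 [290. 277.]
0.11 -1 -1 [337. 279.]
cam [ 0.58319682 -0.31117499  0.31725166]
```

The red head is centred at about x=321, against the finger midline at 315. That puts the pin about 3 mm towards -y and 2 mm towards +x of my estimate.

arm_command(steps=[60,0.15,0.15,0,0,60,0,0,0.65,0,60,0,0,0.65,0,60,0,0,0.65,0,60,0,0,0,0,60,0,0,0,0])

```text
time: 11.33
eef_pos: [0.5207, -0.3182, 0.1301]
tcp_rot: [1.0, 0.018, 0.0, 0.0]
contact_force: [-0.4, 0.1, -0.3]
opening: 0.597
finger_force: 0.0
```

arm_command(steps=[10,0,0,0,0,10,0,0,0,0,10,0,0,0,0,10,0,0,0,0,10,0,0,0,0,10,0,0,0,0], squeeze=60)

```text
time: 11.83
eef_pos: [0.5212, -0.3186, 0.1316]
tcp_rot: [1.0, 0.017, 0.002, 0.001]
contact_force: [0.4, 1.0, 5.6]
opening: 0.32
finger_force: 59.6
```

arm_command(steps=[10,0,0,-0.6,0,10,0,0,-0.6,0,10,0,0,-0.6,0,10,0,0,-0.6,0,10,0,0,-0.6,0,10,0,0,-0.6,0,10,0,0,-0.6,0,10,0,0,-0.6,0])

```text
time: 12.5
eef_pos: [0.5195, -0.3176, 0.2492]
tcp_rot: [1.0, 0.017, -0.0, -0.0]
contact_force: [0.8, -0.1, -1.7]
opening: 0.319
finger_force: 59.7
```

```bash
python3 - <<'E'
from h import *
S=W(U,AX+.046*n_);print(S)
rel(S+[0,0,.121+.045],U[2])
E
```

```text
[0.53930343 0.09084773 0.169836  ]
pos [ 0.5195 -0.3176  0.2492] yaw 0.0348 shift [  1.36 -16.3   -3.46] spin -0.98
```

arm_command(steps=[10,0,0,-0.9,0,10,0,0,-0.9,0,10,0,-0.3,-0.9,0,10,0,-0.6,-0.8,0,10,0.1,-0.9,0,0,10,0.1,-0.9,0,0,10,0.1,-0.9,0,0,10,0.1,-0.9,0,0])

```text
time: 13.17
eef_pos: [0.5256, -0.2041, 0.3361]
tcp_rot: [1.0, 0.017, -0.0, -0.0]
contact_force: [0.2, -0.1, -1.0]
opening: 0.316
finger_force: 59.8
```

arm_command(steps=[10,0.1,-0.9,0,0,10,0.1,-0.9,0,0,10,0.1,-0.9,0,0,10,0.1,-0.9,0,0,10,0.1,-0.9,0,0,10,0.1,-0.9,0,0,10,0.1,-0.9,0,0,10,0.1,-0.9,0,0])

```text
time: 13.83
eef_pos: [0.5394, -0.0234, 0.336]
tcp_rot: [1.0, 0.017, -0.0, 0.0]
contact_force: [0.1, 0.3, -1.6]
opening: 0.321
finger_force: 59.8
```

arm_command(steps=[10,0.1,-0.9,0,0,10,0.1,-0.9,0,0,10,0.1,-0.9,0,0,10,0.05,-0.8,0,0,10,0,-0.4,0,0,10,0,0,0,-0.98,10,0,0,0,0])

```text
time: 14.42
eef_pos: [0.5448, 0.0736, 0.3361]
tcp_rot: [0.998, 0.068, -0.0, 0.0]
contact_force: [-0.1, 0.1, -1.3]
opening: 0.317
finger_force: 59.8
```

```bash
python3 - <<'E'
from h import *
S=W(U,AX+.046*n_)
rel(S+[0,0,.121+.045],U[2])
b=ctrl.read_camera('side')[:,:,::-1];cv2.imwrite('pics/side2.png',b)
w=ctrl.read_camera('wrist')[:,:,::-1];cv2.imwrite('pics/wr2.png',w)
m=ctrl.camera_model('wrist');K=m['intrinsics'];R=cv2.Rodrigues(m['rvec'])[0]
def pw(P):
    c=R@np.array(P)+np.ravel(m['tvec']);r=np.hypot(c[0],c[1]);th=np.arctan2(r,c[2]);return (K[0,0]*th*c[:2]/r+[K[0,2],K[1,2]]).round(0)
p=st()[1]
print('seat w/s',pw(S),proj('side',S).round(1),'tip',pw(p-[0,0,.121]),proj('side',p-[0,0,.121]).round(1))
out=np.zeros((600,800,3),np.uint8)
out[:480,:400]=cv2.resize(w[150:390,220:420],None,fx=2,fy=2,interpolation=cv2.INTER_CUBIC)
out[:600,400:]=cv2.resize(b[40:190,250:350],None,fx=4,fy=4,interpolation=cv2.INTER_CUBIC)
cv2.imwrite('pics/m2.png',out)
E
```

```text
pos [0.5448 0.0736 0.3361] yaw 0.1359 shift [-0.12 -0.71  0.01] spin 0.03
seat w/s [292. 224.] [[286.1 152.1]] tip [313. 234.] [[290.  133.3]]
```

View pics/m2.png

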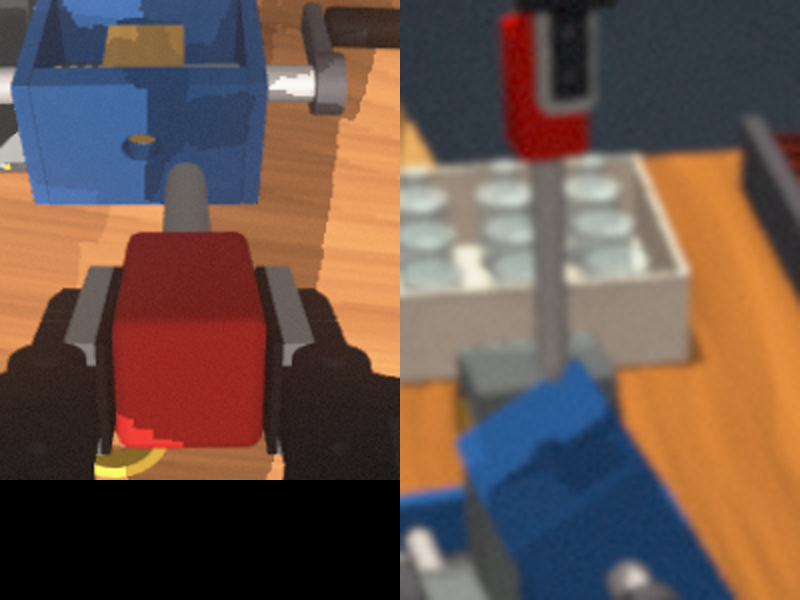

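The pin tip in the wrist view is at (313,234) and the hole at (291,224), both as predicted. The side view puts the tip about 3 mm towards -x in the grip. I'll align and lower.

arm_command(steps=[10,0,-0.36,0,0,10,0,-0.35,0,0,10,0,0,0,0,10,0,0,0.5,0,10,0,0,0.5,0,10,0,0,0.4,0,10,0,0,0,0])

```text
time: 15.1
eef_pos: [0.541, 0.0907, 0.2969]
tcp_rot: [0.998, 0.066, -0.004, -0.0]
contact_force: [-0.5, -0.0, -2.4]
opening: 0.319
finger_force: 59.8
```

```bash
python3 - <<'E'
from h import *
S=W(U,AX+.046*n_+np.array([.003,0,0]))
rel(S+[0,0,.121-.004],U[2])
E
```

```text
pos [0.541  0.0907 0.2969] yaw 0.1324 shift [ 0.06 -0.01  0.4 ] spin -0.01
```

arm_command(steps=[10,0.06,0,0.15,0,10,0,0,0.15,0,10,0,0,0.15,0,10,0,0,0,0,10,0,0,0,0], squeeze=50)

```text
time: 15.52
eef_pos: [0.544, 0.091, 0.2901]
tcp_rot: [0.998, 0.066, -0.001, -0.0]
contact_force: [-0.8, 0.0, -0.7]
opening: 0.317
finger_force: 59.9
```

```bash
python3 - <<'E'
from h import *
S=W(U,AX+.046*n_+np.array([.003,0,0]))
rel(S+[0,0,.121-.004],U[2])
w=ctrl.read_camera('wrist')[:,:,::-1];b=ctrl.read_camera('side')[:,:,::-1]
out=np.zeros((600,800,3),np.uint8)
out[:480,:400]=cv2.resize(w[150:390,220:420],None,fx=2,fy=2,interpolation=cv2.INTER_CUBIC)
out[:600,400:]=cv2.resize(b[60:210,250:350],None,fx=4,fy=4,interpolation=cv2.INTER_CUBIC)
cv2.imwrite('pics/m3.png',out)
E
```

```text
pos [0.544  0.091  0.2901] yaw 0.1327 shift [-0.07 -0.02  0.13] spin -0.0
```

View pics/m3.png

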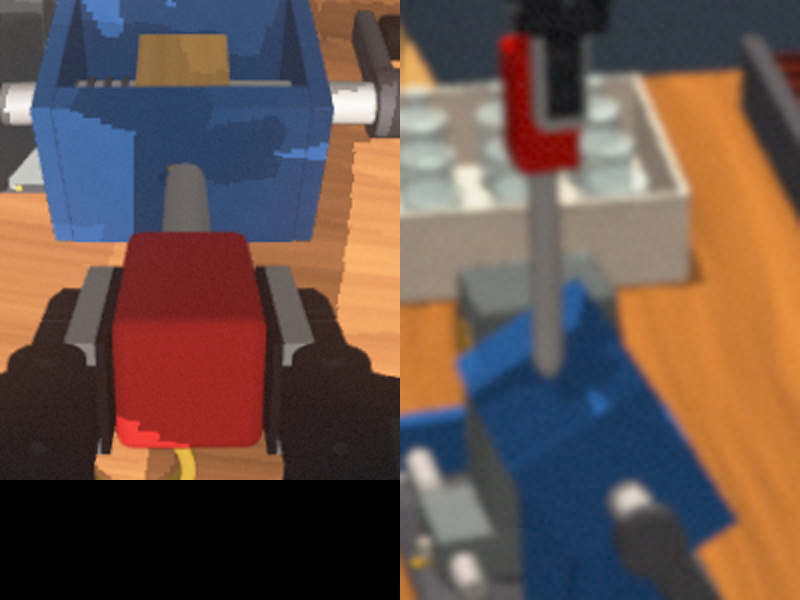

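The side view has the tip at (287,154), right at the seat's predicted (286,152), and the wrist view agrees, hiding the hole. I'm out of picture views, so from here I'll go by force and position.

arm_command(steps=[10,0,0,0.1,0,10,0,0,0.1,0,10,0,0,0,0,10,0,0,0,0])

```text
time: 15.95
eef_pos: [0.5435, 0.0912, 0.2849]
tcp_rot: [0.998, 0.066, -0.001, -0.0]
contact_force: [-3.8, -0.1, 0.3]
opening: 0.317
finger_force: 60.1
```

```bash
python3 - <<'E'
from h import *
S=W(U,AX+.046*n_+np.array([.003,0,0]))
s,p,R=st();print(s['contact_force'].round(1) if hasattr(s['contact_force'],'round') else s['contact_force'],s['wrist_torque'],(Rz(U[2]).T@(p-S)).round(4))
E
```

```text
[-3.8 -0.1  0.3] [0.11642086 1.08838879 0.01697462] [ 0.0012 -0.0002  0.1151]
```

arm_command(steps=[10,0,0,0.1,0,10,0,0,0.1,0,10,0,0,0,0,10,0,0,0,0])

```text
time: 16.28
eef_pos: [0.5439, 0.0913, 0.2794]
tcp_rot: [0.998, 0.066, -0.001, -0.0]
contact_force: [-3.3, 0.9, -1.4]
opening: 0.312
finger_force: 59.9
```

```bash
python3 - <<'E'
from h import *
S=W(U,AX+.046*n_+np.array([.003,0,0]))
s,p,R=st();print(s['contact_force'],s['wrist_torque'],(Rz(U[2]).T@(p-S)).round(4))
E
```

```text
[-3.30190378  0.87700089 -1.36275438] [ 2.90616339e-01  9.36769077e-01 -5.56962705e-04] [ 1.600e-03 -1.000e-04  1.095e-01]
```

arm_command(steps=[10,-0.22,0,0,0,10,-0.22,0,0.01,0,10,-0.22,0,0.02,0,10,-0.22,0,0.03,0,10,-0.22,0,0.04,0,10,-0.22,0,0.05,0,10,0,0,0,0], squeeze=35)

```text
time: 16.87
eef_pos: [0.5134, 0.0872, 0.2793]
tcp_rot: [0.998, 0.066, 0.005, -0.001]
contact_force: [3.8, 2.8, 3.3]
opening: 0.32
finger_force: 60.4
```

```bash
cat >> h.py <<'E'
def rep():
    S=W(U,AX+.046*n_);s,p,R=st();g=Rz(U[2]).T@(p+[0,0,.018]-S)
    print('F',np.round(s['contact_force'],1),'T',np.round(s['wrist_torque'],2),'padcentre-seat',g.round(4),'along n',(g@n_).round(4),'along d',(g@d).round(4),'op',round(s['opening'],3),s['time'])
def angle():
    "lean of the red head in the side camera from its mask"
    b=ctrl.read_camera('side').astype(int);m=((b[...,0]>90)&(b[...,1]<60)&(b[...,2]<60)).astype(np.uint8);m[:,360:]=0;m[250:]=0
    ys,xs=np.nonzero(m)
    if len(xs)>20:print('head',len(xs),cv2.minAreaRect(np.c_[xs,ys].astype(np.float32)))
E
python3 -c "
from h import *
rep();angle()"
```

```text
F [3.8 2.8 3.3] T [ 1.01 -1.08  0.12] padcentre-seat [-0.0261 -0.0002  0.1274] along n 0.1234 along d 0.0411 op 0.32 16.8667
head 784 ((181.5, 162.0), (174.0, 355.0), 90.0)
```

arm_command(steps=[10,-0.22,0,0.06,0,10,-0.22,0,0.07,0,10,-0.21,0,0.08,0,10,-0.21,0,0.09,0,10,-0.2,0,0.1,0,10,-0.2,0,0.11,0,10,0,0,0,0,10,0,0,0,0])

```text
time: 17.58
eef_pos: [0.4817, 0.083, 0.2658]
tcp_rot: [0.998, 0.067, 0.003, -0.0]
contact_force: [2.5, 4.4, 6.1]
opening: 0.317
finger_force: 62.3
```

```bash
python3 - <<'E'
from h import *
rep()
b=ctrl.read_camera('side');cv2.imwrite('pics/s4.png',b[:,:,::-1]);c=b.astype(int)
# predicted head box with pin on hole axis, tip depth t
S=AX+.046*n_
for lean,name in ((n_,'tilt30'),(np.array([0,0,1.]),'upright')):
    s,p,R=st();G=Rz(U[2]).T@(p+[0,0,.018]-[U[0],U[1],0])
    for k in(-.039,.011):print(name,proj('side',W(U,G+lean*k-.003*d)).round(1))
m=((c[...,0]>80)&(c[...,1]<50)&(c[...,2]<50)).astype(np.uint8)
k,l,stt,ce=cv2.connectedComponentsWithStats(m)
for i in range(1,k):
    if stt[i,4]>40 and ce[i][1]<250 and ce[i][0]<340:
        ys,xs=np.nonzero(l==i);print(stt[i],ce[i],cv2.minAreaRect(np.c_[xs,ys].astype(np.float32)),cv2.approxPolyDP(cv2.convexHull(np.c_[xs,ys].astype(np.int32)),2.5,True)[:,0].tolist())
E
```

```text
F [2.5 4.4 6.1] T [ 1.18 -0.94  0.2 ] padcentre-seat [-5.82e-02 -1.00e-04  1.14e-01] along n 0.1278 along d 0.0066 op 0.317 17.5833
tilt30 [[260.8 113.8]]
tilt30 [[243.9  90.6]]
upright [[249.5 118.2]]
upright [[247.3  89.4]]
[252 101  16  20 140] [259.75714286 112.50714286] ((258.2229309082031, 110.74202728271484), (15.403077125549316, 14.205948829650879), 61.3895378112793) [[261, 101], [267, 113], [256, 120], [252, 112]]
```

arm_command(steps=[10,-0.1,0,0.06,0,10,0.1,0,0.17,0,10,0.1,0,0.17,0,10,0.1,0,0.17,0,10,0.1,0,0.17,0,10,0,0,0,0])

```text
time: 18.13
eef_pos: [0.4894, 0.084, 0.2456]
tcp_rot: [0.998, 0.066, 0.002, -0.001]
contact_force: [5.1, 4.3, 0.9]
opening: 0.32
finger_force: 62.0
```

```bash
python3 -c "
from h import *
rep()"
```

```text
F [5.1 4.3 0.9] T [ 1.22 -1.37  0.17] padcentre-seat [-0.0504 -0.0001  0.0938] along n 0.1064 along d 0.0032 op 0.32 18.1333
```

arm_command(steps=[10,0.15,0,0.2,0,10,0.11,-0.02,0.18,0,10,0.11,-0.02,0.18,0,10,0.1,0,0.17,0,10,0.1,0,0.17,0,10,0.1,0,0.17,0,10,0,0,0,0])

```text
time: 18.72
eef_pos: [0.5046, 0.0865, 0.2174]
tcp_rot: [0.998, 0.066, -0.0, 0.0]
contact_force: [5.1, 3.2, 0.8]
opening: 0.313
finger_force: 61.9
```

```bash
python3 -c "
from h import *
rep()"
```

```text
F [5.1 3.2 0.8] T [ 0.79 -1.5   0.11] padcentre-seat [-0.035   0.0003  0.0655] along n 0.0742 along d 0.0025 op 0.313 18.7167
```

arm_command(steps=[10,0.13,0,0.18,0,10,0.1,0,0.17,0,10,0.1,0,0.17,0,10,0.1,0,0.17,0,10,0,0,0,0,10,0,0,0,0])

```text
time: 19.22
eef_pos: [0.5147, 0.0881, 0.1998]
tcp_rot: [0.998, 0.066, -0.0, -0.0]
contact_force: [4.9, 1.9, -2.8]
opening: 0.318
finger_force: 61.5
```

```bash
python3 -c "
from h import *
rep()"
```

```text
F [ 4.9  1.9 -2.8] T [ 0.63 -1.23  0.11] padcentre-seat [-0.0248  0.0006  0.0479] along n 0.0539 along d 0.0025 op 0.318 19.2167
```

arm_command(steps=[10,0.1,0,0.17,0,10,0.1,0,0.17,0,10,0.05,0,0.09,0,10,0,0,0,0,10,0,0,0,0])

```text
time: 19.63
eef_pos: [0.5193, 0.0893, 0.1905]
tcp_rot: [0.998, 0.067, -0.003, -0.0]
contact_force: [-3.0, 2.6, 5.9]
opening: 0.315
finger_force: 62.7
```

```bash
python3 -c "
from h import *
rep()"
```

```text
F [-3.   2.6  5.9] T [0.72 0.06 0.1 ] padcentre-seat [-0.02    0.0011  0.0387] along n 0.0435 along d 0.002 op 0.315 19.6333
```

arm_command(steps=[10,0.06,0,0.1,0,10,0,0,0,0,10,0,0,0,0])

```text
time: 19.88
eef_pos: [0.5206, 0.0895, 0.1883]
tcp_rot: [0.998, 0.067, -0.003, -0.0]
contact_force: [-4.9, 3.6, 5.9]
opening: 0.317
finger_force: 62.9
```

```bash
python3 - <<'E'
from h import *
rep()
b=ctrl.read_camera('side');cv2.imwrite('pics/s5.png',b[:,:,::-1]);c=b.astype(int)
S=AX+.046*n_
for k in(0,.05):
  for a in(-.014,.014):print(k,a,proj('side',W(U,S+n_*k+a*d-.014*Y)).round(1))
m=((c[...,0]>80)&(c[...,1]<50)&(c[...,2]<50)).astype(np.uint8)
k,l,stt,ce=cv2.connectedComponentsWithStats(m)
for i in range(1,k):
    if stt[i,4]>30 and ce[i][1]<250 and ce[i][0]<340:
        ys,xs=np.nonzero(l==i);print(stt[i],cv2.approxPolyDP(cv2.convexHull(np.c_[xs,ys].astype(np.int32)),2,True)[:,0].tolist())
E
```

```text
F [-4.9  3.6  5.9] T [0.7  0.19 0.03] padcentre-seat [-0.0188  0.0012  0.0364] along n 0.0409 along d 0.002 op 0.317 19.8833
0 -0.014 [[281.6 160.3]]
0 0.014 [[294.7 151.3]]
0.05 -0.014 [[266.4 140.2]]
0.05 0.014 [[280.  130.7]]
[266 130   5  13  50] [[270, 142], [266, 137], [268, 130]]
[277 140  16  19 135] [[292, 148], [292, 151], [282, 158], [277, 152], [286, 140]]
```

arm_command(steps=[10,0.06,0,0.1,0,10,0,0,0,0,10,0,0,0,0])

```text
time: 20.18
eef_pos: [0.5206, 0.0896, 0.1881]
tcp_rot: [0.998, 0.067, -0.006, -0.0]
contact_force: [-15.0, 2.3, 18.3]
opening: 0.319
finger_force: 64.3
```

```bash
python3 -c "
from h import *
rep()"
```

```text
F [-15.    2.3  18.3] T [0.53 1.84 0.1 ] padcentre-seat [-0.0187  0.0012  0.0363] along n 0.0408 along d 0.0019 op 0.319 20.1833
```

arm_command(steps=[10,0.06,0,0.1,0,10,0,0,0,0,10,0,0,0,0])

```text
time: 20.43
eef_pos: [0.5206, 0.0896, 0.1881]
tcp_rot: [0.998, 0.067, -0.008, 0.0]
contact_force: [-25.3, 0.5, 30.9]
opening: 0.319
finger_force: 66.0
```

```bash
python3 -c "
from h import *
rep()"
```

```text
F [-25.3   0.5  30.9] T [0.37 3.33 0.06] padcentre-seat [-0.0187  0.0012  0.0362] along n 0.0407 along d 0.0019 op 0.319 20.4333
```

It hits a hard stop at 40.8 mm, against about 39 mm expected for the shoulder home. I'll relax the push, release and rise.

arm_command(steps=[10,-0.1,0,-0.16,0,10,0,0,0,0,55,0,0,0,0,55,0,0,0,0,55,0,0,0,0,55,0,0,0,0,55,0,0,-0.5,0,55,0,0,-1,0])

```text
time: 21.1
eef_pos: [0.5207, 0.089, 0.2213]
tcp_rot: [0.998, 0.066, -0.005, -0.0]
contact_force: [-1.0, 0.2, -0.1]
opening: 0.548
finger_force: 0.0
```

arm_command(steps=[55,0,0,-1,0,55,-0.2,0,-1,0,55,-0.5,0.8,-1,0,55,0,1,0,0,55,0,1,0,0,55,0,1,0,0,55,0,1,0,0,55,0,1,0,0])

```text
time: 21.77
eef_pos: [0.5249, -0.0582, 0.3006]
tcp_rot: [0.998, 0.066, 0.0, 0.0]
contact_force: [-0.2, -0.5, 0.3]
opening: 0.551
finger_force: 0.0
```

arm_command(steps=[55,0,1,0,0,55,0,1,0,0,55,0,1,0,0,55,0,1,0,0,55,0,1,0,0,55,0,1,0,0,55,0,0,0,0])

```text
time: 22.35
eef_pos: [0.5448, -0.2095, 0.3]
tcp_rot: [0.998, 0.064, -0.0, 0.001]
contact_force: [0.2, 0.4, 0.5]
opening: 0.551
finger_force: 0.0
```

```bash
python3 - <<'E'
from h import *
S=AX+.046*n_
C=np.array([S+n_*k+a*d+b*Y for k in(0,.05) for a in(-.014,.014) for b in(-.014,.014)])
s=ctrl.get_state();print(s['eef_pos'],s['opening'],s['contact_force'])
for n in('side','top'):
    b=ctrl.read_camera(n);cv2.imwrite(f'pics/{n}6.png',b[:,:,::-1]);c=b.astype(int)
    P=lambda sh:cv2.convexHull(proj(n,np.array([W(U,x+n_*sh) for x in C])).astype(np.float32))
    m=((c[...,0]>60)&(c[...,1]<.4*c[...,0])&(c[...,2]<.4*c[...,0])).astype(np.uint8)
    r=P(0).reshape(-1,2);x0,y0=(r.min(0)-12).astype(int);x1,y1=(r.max(0)+12).astype(int)
    mm=np.zeros_like(m);mm[y0:y1,x0:x1]=m[y0:y1,x0:x1]
    print(n,'mask area',mm.sum(),'pred',cv2.contourArea(P(0)))
    for sh in(-.004,0,.004,.008,.012,.02):
        q=np.zeros_like(m);cv2.fillPoly(q,[P(sh).astype(np.int32)],1);print(sh,'IoU',((q&mm).sum()/(q|mm).sum()).round(3))
    ys,xs=np.nonzero(mm);print(xs.min(),xs.max(),ys.min(),ys.max(),'pred',r.min(0),r.max(0))
# crank
t=ctrl.read_camera('top')
E
```

```text
[ 0.54477394 -0.20954554  0.29998022] 0.5505380518610442 [0.17303005 0.42902961 0.52702298]
side mask area 445 pred 564.6582789616659
-0.004 IoU 0.745
0 IoU 0.721
0.004 IoU 0.696
0.008 IoU 0.634
0.012 IoU 0.547
0.02 IoU 0.446
264 291 127 158 pred [262.69882 123.5742 ] [294.70184 160.33572]
top mask area 389 pred 511.16567122226115
-0.004 IoU 0.665
0 IoU 0.698
0.004 IoU 0.697
0.008 IoU 0.653
0.012 IoU 0.688
0.02 IoU 0.66
197 217 226 250 pred [195.65941 223.47716] [219.47595 251.50198]
```

```bash
python3 -c "
from plant import ctrl
print(ctrl.sign_off())"
```

```text
the job is handed in; nothing more can be done
None
```

I wound the crank to the lined-up angle, pushed the red pin home through fork and collar, let go and handed the job in at about 22.5 s. The final camera check matched a fully seated head to within about 3 mm, but the hand-in returned no verdict.

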